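# Clip the slicer's drive pin

### The arm

A 6-joint arm with a two-finger parallel gripper is mounted at the origin on the work surface. World frame = base frame: x ahead of the robot, y to its left, z up, the work surface at z = 0. Lengths are in m, angles in rad, forces in N, time in s.
With the tool pointing down it reaches from about 0.425 to 0.95 m from the base axis. Payload 3.5 kg.
Tool frame: the origin (TCP) lies midway between the tips of the shut fingers; the grasp point (between the pads) lies 19 mm behind it; z points along the fingers, y is the line along which they close (so a half turn about z gives the same grasp; the last joint's range is limited). The gripper opens to 85 mm and grips with 20 to 120 N. Pads are 22 mm wide; open, the fingers measure 114 mm over their backs; the gripper's body (76 mm by 85 mm) begins 54 mm behind the grasp point. The pads swing forward as they close: fully open they stand 13 mm farther back than shut.
Start: joints at [0.961, 0.286, 1.577, -0, 1.279, -0.15], TCP at [0.3, 0.605, 0.231] pointing down, gripper open.
Joint ranges: [-2.77, 2.77], [-0.9, 2.22], [0.21, 2.48], [-1.53, 4.67], [0.24, 2.81], [-2.84, 2.84]. Speed limits (rad/s): [2.79, 2.79, 3.14, 3.14, 3.14, 3.14].

### API

Orientations are given as a unit quaternion [x, y, z, w].
In Python, from plant import ctrl, cams, order gives the robot as it stands.
- The arm moves only by the tool move_arm, never from a script. Its argument "plan" is one flat list of numbers, 7 for each row, row after row: the shift along the world's x, y, z in mm, then the turn, a rotation vector about the world's x, y, z in degrees, then the finger opening in mm, from 0 to 85.4. A call has 1 to 12 rows; each row shifts and turns the commanded pose from where the row before left it; what a row does not reach is not made up. A row lasts 1/10 s, in which the tool goes at most 50 mm and 8.59 degrees, less where a joint would pass 70% of its speed; a pose out of reach is approached as far as the arm can. A call is refused whole if a number of a shift passes 50 or a number of a turn 8.59, either way. A call with a gripper value outside its range is refused whole. The fingers move at their own pace and stop on an object; "newtons" is the grip in N (left out, the last holds). Time passes only in rows, so rows that do not move let the fingers close. It gives the time, the measured TCP pose, the force, the opening and the grip force at its end, in the units of the state.
- ctrl.get_state(): the state, without advancing time (a new reading comes with each control period).
- cams.read_camera(name): name is "scene" or "top" or "wrist"; returns a dict with "color" (384x512x3 uint8, red, green, blue), "fov_y" (degrees; the focal length in pixels is half the picture's height over the tangent of half this angle, whatever the lens; pixels are square), "cx", "cy" (the principal point, pixels), "origin" and "orientation" of the camera in the world; the wrist camera has in their place "T_tool_cam" (4x4, takes a point from camera to tool coordinates, whose origin is the TCP and whose axes are the flange's). Camera axes: x right, y up, looking along -z (the intrinsics and any distortion apply to the point x, -y, -z); pixel columns grow to the right and rows downward; lengths in m; the calibration is good to about 2 mm. The wrist camera is an equidistant fisheye: a pixel r from the principal point sees the ray r / f radians off the axis. A picture is of the moment at which its call begins: read the wrist's pose just before it. There is no depth.
- order.sign_off(): hands the job in; it is judged then, once.
The state is a dict: "time": time; "qpos": joint angles; "dq": joint speeds; "joint_efforts": joint torques, N m; "eef_pos": TCP position; "tcp_rot": TCP orientation; "contact_force": force on the tool from outside, world axes, zero at the start; "wrist_torque": the same for the moment, N m; "opening": opening from 0.0 (shut) to 1.0 (fully open); "finger_force": force on a finger pad.
Only numpy, scipy, OpenCV 4.12 (cv2) and the standard library are available. Lean on these libraries where they do the work, as an engineer would, in place of code of your own. Each camera call takes 0.05 s, during which the arm holds its last target. There are 200 camera calls.

### The job

Take the fork tool and use its prongs to push the split clip sideways along the slicer's cover onto the groove of the drive pin, until it snaps in and sits fully home against the pin. Push gently, always with less than 25 N, and do not touch the clip with the gripper. Then lay the fork tool back flat on the bench, off the slicer, leaving the carton, the brush and the washer where they are.

Things in the scene. Friction and masses are not known exactly. Their poses are not given: they have to be found in the camera images.
- slicer: root slicer fixed on the bench, at a different place and yaw every time. Origin on the bench under the centre of its low case, x towards the tall cutter housing. Case 200 (x) by 130 mm with a flat metal cover 60 mm above the bench. Housing: from x = +100 to +220 mm, 150 mm wide, 110 mm high. A rigid drive pin stands on the cover at x = +50 mm; the clip lies on its -x side
- groove (a point): on the drive pin's vertical axis, 3 mm above the cover (half-way up a seated clip). The pin's groove, 20 mm in diameter, reaches from the cover to 8 mm above it; over it is a head 28 mm in diameter, its top 22 mm above the cover. The clip slides flat on the cover under the head
- clip_mid (a point): split clip of dark steel, 6 mm thick, loose and flat on the cover. The point, half-way up, is where the pin's axis is when the clip is fully home (then it coincides with groove). x points to the open mouth. Bridge 40 mm wide from x = -19 to -10 mm; the prongs push its flat back face. A tang 10 mm wide points back from its middle, to x = -29 mm
- clip: the same clip; origin 3 mm below clip_mid, same axes. 63 g, varies. Two sprung arms reach forward (40 mm over both) to x = +9 mm; at x = +4.5 mm their round inward lips, 3 mm in radius, stand 16 mm apart. Pushed along +x, the push rises over some 10 mm to 10 to 20 N as the lips spread on the groove, falls as they pass it, then meets the hard stop: home, bridge against pin
- fork_grip (a point): fork tool, 120 g, flat on the bench at the start: centre of its square wooden handle, 90 mm long (x), 16 mm wide, 28 mm high, 14 mm above the tool's flat underside. x points along the tool to the prongs, z up. Ahead of the handle a steel blade 34 mm wide, 7 mm thick, level with the underside, from x = +45 to +65 mm, then two prongs to x = +87 mm
- fork_tip (a point): middle between the ends of the fork tool's two prongs, 3.5 mm above its underside; axes as fork_grip. The prongs are 22 mm long, 9 mm wide, 7 mm thick, 16 mm apart inside and 34 mm over both: they pass either side of the clip's tang with 3 mm to spare each side
- fork: the same fork tool: origin on its underside between the roots of the prongs, 65 mm ahead of fork_grip, same axes
- carton: bystander: food carton 90 x 60 mm, 120 mm high, origin under its centre
- brush: bystander: scrubbing brush 130 x 45 x 41 mm lying bristles down, origin under its centre
- washer: bystander: plain steel washer 44 mm across, 6 mm thick, flat on the bench
There are look-alikes about, which are no part of the job. Of the things that look like the fork, the largest one is meant.

How it is judged:
By the outcome, as a careful person would: the job done as asked, in the order asked, and still so for the second after the job is handed in, with the robot touching nothing.
It also fails if it takes over 72 s, if anything falls off the work surface, if the arm or the gripper's body presses on something with over 40 N, if the wrist force passes 120 N, or if a joint passes its speed limit or range.

## Working session

There is one attempt and no reset: what is moved stays moved. The work goes in short steps, Python scripts to look and compute and a tool call to move; the robot and the scene stay as the last step left them, time stands still between calls to the robot, and variables do not carry over. Pictures are saved under pics/ and viewed, at most 10 in all, crops included, and the job is handed in when it is done.

Besides the shell and the picture viewer there is one more tool, called after "Emit:" as name(argument=value, ...) on one line, values as JSON. move_arm: Moves the arm, as the interface text tells. Its arguments: {"type":"object","properties":{"plan":{"type":"array","items":{"type":"number"}},"newtons":{"type":"number"}},"required":["plan"]}

```bash
ls; mkdir -p pics; python3 - <<'E'
from plant import ctrl,cams
import cv2,numpy as np
s=ctrl.get_state();print(s)
ims=[]
for n in("scene","top"):
    c=cams.read_camera(n);cv2.imwrite(f"pics/{n}0.png",c["color"][:,:,::-1]);print({k:v for k,v in c.items() if k!="color"})
E
```

```text
pics
{'time': 0.0, 'qpos': array([ 9.60988057e-01,  2.87156542e-01,  1.57817483e+00,  3.75785152e-05,
        1.27863461e+00, -1.49988435e-01]), 'dq': array([-0.00156495,  0.00115927,  0.00061949,  0.00093418, -0.00129686,
        0.00134139]), 'joint_efforts': array([ 1.34750095e-03, -4.05986094e+01, -2.92624068e+01, -1.14464724e-04,
        5.93684745e-03,  9.98336560e-06]), 'eef_pos': array([0.29913028, 0.6043603 , 0.22995446]), 'tcp_rot': array([ 2.27894942e-01,  9.73685004e-01, -1.09538623e-03, -4.56749547e-04]), 'contact_force': array([-0.7808313 ,  0.11990359, -0.00271112]), 'wrist_torque': array([-0.02303358, -0.00777849, -0.01871536]), 'finger_force': 0.0, 'opening': 1.0010351721250037}
{'fov_y': 42.31035882681965, 'cx': 258.59653274480706, 'cy': 195.0434554489874, 'origin': array([ 1.26230957, -0.48780897,  1.16458935]), 'orientation': array([0.27389974, 0.16446308, 0.47974923, 0.81717287])}
{'fov_y': 44.984717772687496, 'cx': 258.4140164972667, 'cy': 183.80981007395752, 'origin': array([ 0.37706939, -0.08104295,  1.08874623]), 'orientation': array([ 0.05058836, -0.05378399, -0.70011695,  0.71020022])}
```

```bash
python3 - <<'E'
import cv2
for n in("scene","top"):
    cv2.imwrite(f"pics/{n}0b.png",cv2.resize(cv2.imread(f"pics/{n}0.png"),(800,600),interpolation=cv2.INTER_CUBIC))
E
```

```text
(no output)
```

View pics/top0b.png

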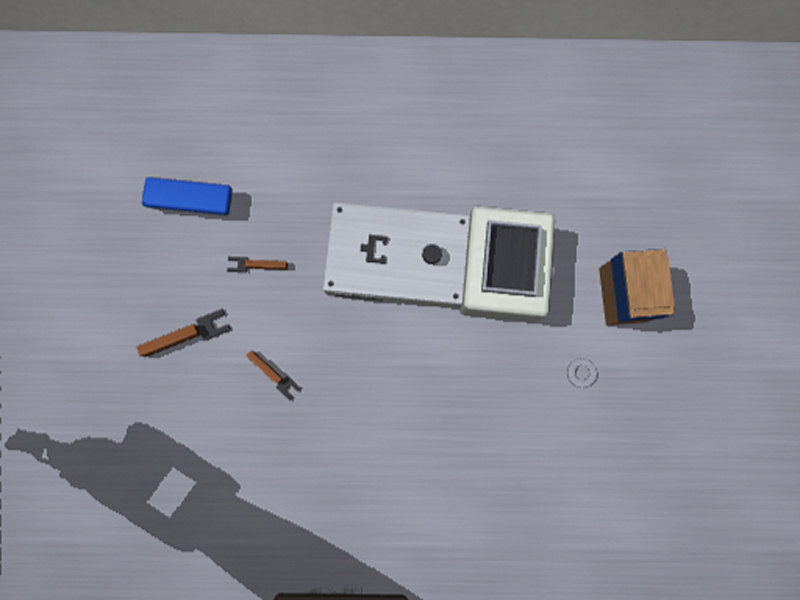

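View pics/scene0b.png

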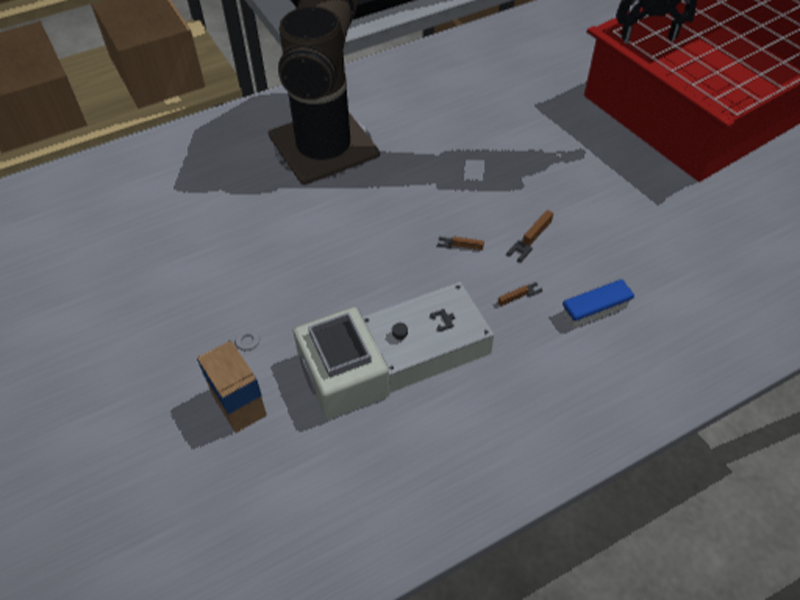

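Top view (800x600): three fork-like things: A (185,333), largest, ~100 px long; B (258,265), ~65 px; C (273,375), ~70 px. A is the one meant. The clip is at (376,249), mouth to the right (towards the pin, 433,254); housing at (510,262), brush at (187,195), carton at (640,285), washer at (582,373). The scene view agrees (A at (530,235)).

```bash
cat > h.py <<'E'
import numpy as np,cv2
from scipy.spatial.transform import Rotation as R
from plant import ctrl,cams
def shot(n,fn=None):
    s=ctrl.get_state();c=cams.read_camera(n)
    f=192/np.tan(np.radians(c["fov_y"])/2);im=c["color"]
    if n=="wrist":
        T=np.eye(4);T[:3,:3]=R.from_quat(s["tcp_rot"]).as_matrix();T[:3,3]=s["eef_pos"];T=T@c["T_tool_cam"];Rm=T[:3,:3];o=T[:3,3]
    else: Rm=R.from_quat(c["orientation"]).as_matrix();o=c["origin"]
    def P(uv,z):
        uv=np.atleast_2d(np.array(uv,float));d=(uv-[c["cx"],c["cy"]])/f
        if n=="wrist":
            r=np.linalg.norm(d,axis=1,keepdims=True)+1e-12;v=np.c_[d[:,:1]/r*np.sin(r),-d[:,1:]/r*np.sin(r),-np.cos(r)]
        else: v=np.c_[d[:,0],-d[:,1],-np.ones(len(d))]
        v=v@Rm.T;return o+v*((z-o[2])/v[:,2:])
    def Q(p):
        v=(np.atleast_2d(p)-o)@Rm;
        if n=="wrist":
            r=np.linalg.norm(v[:,:2],axis=1,keepdims=True);t=np.arctan2(r,-v[:,2:]);d=v[:,:2]/r*t*[1,-1]
        else: d=v[:,:2]/-v[:,2:]*[1,-1]
        return d*f+[c["cx"],c["cy"]]
    if fn: cv2.imwrite(fn,im[:,:,::-1])
    return im,P,Q,s
E
python3 - <<'E'
from h import *
im,P,Q,s=shot("top")
hsv=cv2.cvtColor(im,cv2.COLOR_RGB2HSV);g=im.max(2)
def blobs(m,z,lab,box):
    x0,y0,x1,y1=box;M=np.zeros_like(m);M[y0:y1,x0:x1]=m[y0:y1,x0:x1]
    for c in cv2.findContours(M,cv2.RETR_EXTERNAL,cv2.CHAIN_APPROX_NONE)[0]:
        if cv2.contourArea(c)<25: continue
        w=P(c[:,0],z)[:,:2]*1000;r=cv2.minAreaRect(w.astype(np.float32))
        print(lab,c[:,0].mean(0).round(),cv2.contourArea(c),"ctr",np.round(r[0],1),"size",np.round(r[1],1),"ang",round(r[2],1))
org=((hsv[:,:,0]<20)&(hsv[:,:,1]>110)&(g>60)).astype(np.uint8)
blobs(org,.028,"handle",(80,150,200,260))
dark=(g<75).astype(np.uint8)
blobs(dark,.007,"blade",(120,190,152,220))
blobs(dark,.066,"clip",(225,145,255,175))
blobs(dark,.082,"pin",(264,150,292,175))
cov=((g>150)&(hsv[:,:,1]<40)).astype(np.uint8)
blobs(cov,.06,"cover",(195,120,365,210))
sc=cv2.resize(im[180:262,75:200],(750,492),interpolation=cv2.INTER_CUBIC);cv2.imwrite("pics/forkcrop.png",sc[:,:,::-1])
E
```

```text
handle [169. 235.] 97.0 ctr [415.3 117.2] size [60.5  9.9] ang 49.3
handle [107. 217.] 222.5 ctr [452.  260.8] size [15.5 88.2] ang 23.1
handle [169. 169.] 87.5 ctr [566.7 122.2] size [58.8 11.3] ang 87.8
blade [134. 209.] 184.0 ctr [473.5 209.2] size [32.7 64.6] ang 23.1
clip [239. 159.] 87.5 ctr [584.6 -39.6] size [35.4 38.5] ang 87.0
pin [276. 162.] 97.5 ctr [ 574.9 -123.5] size [25.  25.9] ang 27.7
cover [281. 172.] 13162.5 ctr [ 576.4 -132.7] size [204.6 387.2] ang 0.9
```

View pics/forkcrop.png

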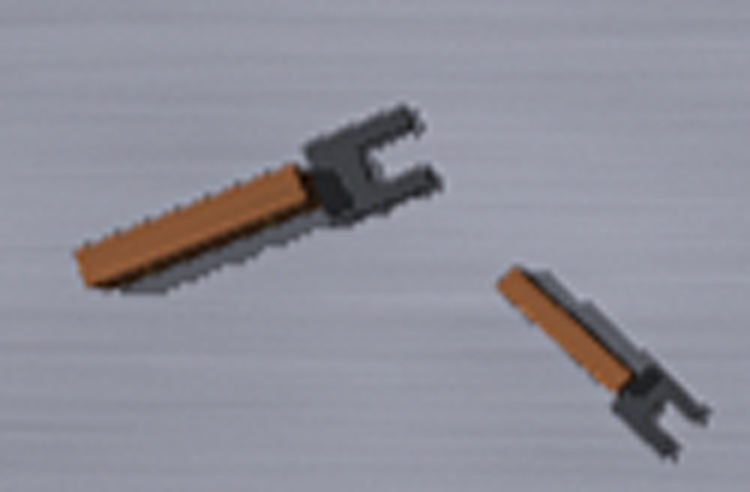

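Crop: A's handle runs from (85,265) to (305,185), prong ends at (415,115) and (435,185); C is clearly smaller. Its handle measures 88 x 15.5 mm, which matches 90 x 16. A is the fork: grip at (452,261), yaw -67°.

Emit:
move_arm(plan=[17,-39,-10,0,0,-4.5,85,17,-39,-10,0,0,-4.5,85,17,-39,-10,0,0,-4.5,85,17,-39,-10,0,0,-4.5,85,17,-39,-10,0,0,-4.5,85,17,-39,-10,0,0,-4.5,85,17,-39,-10,0,0,-4.5,85,17,-39,-10,0,0,-4.5,85,20,-39,-10,0,0,-4.5,85,0,0,0,0,0,0,85])

```text
time: 1.15
eef_pos: [0.4563, 0.2498, 0.1396]
tcp_rot: [0.554, 0.833, -0.002, -0.0]
contact_force: [0.1, 0.3, -0.1]
opening: 0.994
finger_force: 0.0
```

```bash
python3 - <<'E'
from h import *
im,P,Q,s=shot("wrist","pics/w1.png")
print(s["eef_pos"],R.from_quat(s["tcp_rot"]).as_matrix().round(3))
hsv=cv2.cvtColor(im,cv2.COLOR_RGB2HSV);g=im.max(2)
org=((hsv[:,:,0]<20)&(hsv[:,:,1]>110)&(g>60)).astype(np.uint8)
for m,z in((org,.028),((g<75).astype(np.uint8),.007)):
  for c in cv2.findContours(m,cv2.RETR_EXTERNAL,cv2.CHAIN_APPROX_NONE)[0]:
    if cv2.contourArea(c)<100: continue
    w=P(c[:,0],z)[:,:2]*1000;r=cv2.minAreaRect(w.astype(np.float32))
    print(z,c[:,0].mean(0).round(),cv2.contourArea(c),"ctr",np.round(r[0],1),"size",np.round(r[1],1),"ang",round(r[2],1))
E
```

```text
[0.45628522 0.24983368 0.13962991] [[-0.387  0.922 -0.002]
 [ 0.922  0.387 -0.002]
 [-0.001 -0.003 -1.   ]]
0.028 [304. 311.] 341.0 ctr [562.3 137.1] size [65.7 16.4] ang 88.3
0.028 [189. 267.] 330.5 ctr [425.7 143.8] size [37.6 15.8] ang 48.1
0.028 [259. 172.] 1520.5 ctr [454.2 264.4] size [15. 90.] ang 22.8
0.007 [261. 329.] 28066.5 ctr [564.5  -7. ] size [1063.8  404.9] ang 22.9
0.007 [258. 228.] 528.0 ctr [479.3 204.7] size [31.6 42.7] ang 23.7
```

View pics/w1.png

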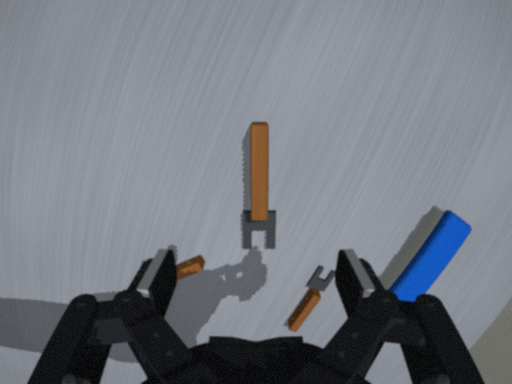

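Wrist view: the fork is below the gripper, with handle (259,172) and prongs (260,230); the fingers are clear of the small ones. Handle centre is (454.2,264.4), 90 x 15, yaw -67.2°, so both views agree.

Emit:
move_arm(plan=[1,7,-30,0,0,0,60,0,0,-40,0,0,0,60,0,0,-35,0,0,0,60,0,0,-20,0,0,0,50,0,0,-9,0,0,0,50,0,0,0,0,0,0,50,0,0,0,0,0,0,10,0,0,0,0,0,0,5,0,0,0,0,0,0,5,0,0,0,0,0,0,5], newtons=80)

```text
time: 2.2
eef_pos: [0.458, 0.2616, 0.0093]
tcp_rot: [0.551, 0.835, 0.002, 0.001]
contact_force: [0.1, 0.9, 6.2]
opening: 0.168
finger_force: 81.0
```

Emit:
move_arm(plan=[0,0,3,0,0,0,5,0,0,15,0,0,0,5,0,0,40,0,0,0,5,0,0,42,0,0,0,5,23,-30,0,0,0,-4.6,5,23,-30,0,0,0,-4.6,5,23,-30,0,0,0,-4.6,5,23,-30,0,0,0,-4.6,5,23,-30,0,0,0,-4.6,5,23,-29,0,0,0,-4.6,5,0,0,0,0,0,0,5,0,0,0,0,0,0,5])

```text
time: 3.4
eef_pos: [0.5944, 0.0813, 0.1076]
tcp_rot: [0.734, 0.679, -0.0, -0.0]
contact_force: [-0.4, -0.2, -1.1]
opening: 0.167
finger_force: 80.0
```

```bash
python3 - <<'E'
from h import *
im,P,Q,s=shot("top","pics/t2.png")
print(s["eef_pos"]*1e3,R.from_quat(s["tcp_rot"]).as_matrix().round(3),s["contact_force"],s["opening"])
ic,Pc,Qc,_=shot("scene","pics/s2.png")
a=cv2.resize(im[120:220,165:365],(800,400),interpolation=cv2.INTER_CUBIC)
cv2.imwrite("pics/t2c.png",a[:,:,::-1])
E
```

```text
[594.41663862  81.25196847 107.58162948] [[ 0.079  0.997 -0.001]
 [ 0.997 -0.079  0.   ]
 [ 0.    -0.001 -1.   ]] [-0.35446636 -0.18796925 -1.06439164] 0.1670431030375608
```

View pics/t2c.png

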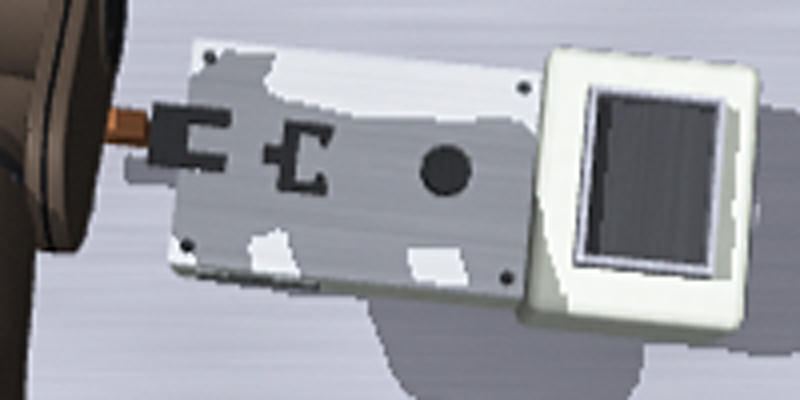

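The top crop shows the fork held with prong ends at (229,118) and (224,163), the clip at (300,157) with its tang between the prong lines, and the pin at (446,170). The cover screws are at (209,57), (524,88), (187,245), (507,278).

```bash
cat > m.py <<'E'
from h import *
def meas(zf,n="top"):
    im,P,Q,s=shot(n);g=im.max(2);M=((g<72)&(im[:,:,0]<im[:,:,2]*1.3+12)).astype(np.uint8)
    e=s["eef_pos"]*1e3;Rm=R.from_quat(s["tcp_rot"]).as_matrix();h=-Rm[:2,0]
    print("tcp",e.round(1),"head",np.degrees(np.arctan2(h[1],h[0])).round(2),"F",s["contact_force"].round(1))
    out=[]
    for c in cv2.findContours(M,cv2.RETR_EXTERNAL,cv2.CHAIN_APPROX_NONE)[0]:
        u=c[:,0].mean(0);A=cv2.contourArea(c)
        if A<40 or A>900: continue
        for z in(66,82,zf):
            w=P(c[:,0],z/1e3)[:,:2]*1000;r=cv2.minAreaRect(w.astype(np.float32))
            print(z,u.round(1),A,"ctr",np.round(r[0],1),"size",np.round(r[1],1),"ang",round(r[2],1))
    return im,P,Q,s
E
python3 - <<'E'
from m import *
im,P,Q,s=meas(106)
sc=np.array([(209,57),(524,88),(187,245),(507,278)])/4+[165,120]-.4
w=P(sc,.061)[:,:2]*1e3;print(w.round(1))
for a,b in((0,1),(2,3),(2,0),(3,1)): d=w[b]-w[a];print(np.linalg.norm(d).round(1),np.degrees(np.arctan2(d[1],d[0])).round(1))
print(w.mean(0))
E
```

```text
tcp [593.5  82.6 107.2] head -94.39 F [ 0.8  0.3 -1.5]
66 [219.2 381. ] 46.5 ctr [110.   -7.8] size [172.    4.6] ang 89.3
82 [219.2 381. ] 46.5 ctr [114.2  -9. ] size [169.3   4.5] ang 89.3
106 [219.2 381. ] 46.5 ctr [120.4 -10.7] size [165.2   4.4] ang 89.3
66 [275.8 162.3] 99.5 ctr [ 578.5 -122.8] size [25.5 26.3] ang 26.8
82 [275.8 162.3] 99.5 ctr [ 575.4 -122.1] size [25.1 25.9] ang 26.8
106 [275.8 162.3] 99.5 ctr [ 570.6 -121.1] size [24.5 25.3] ang 26.8
66 [239.2 159.1] 85.0 ctr [585.3 -39.4] size [35.1 38.5] ang 85.1
82 [239.2 159.1] 85.0 ctr [582. -40.] size [34.5 37.9] ang 85.1
106 [239.2 159.1] 85.0 ctr [577.1 -41. ] size [33.7 37. ] ang 85.1
66 [211.2 154.3] 173.0 ctr [594.7  23.2] size [43.7 34.1] ang 85.9
82 [211.2 154.3] 173.0 ctr [591.3  21.5] size [43.  33.5] ang 85.9
106 [211.2 154.3] 173.0 ctr [586.2  19.1] size [42.  32.7] ang 85.9
66 [314.4 162.8] 86.5 ctr [ 578.9 -209.5] size [ 8.1 88.1] ang 84.1
82 [314.4 162.8] 86.5 ctr [ 575.7 -207.5] size [ 8.  86.7] ang 84.1
106 [314.4 162.8] 86.5 ctr [ 571.  -204.5] size [ 7.8 84.6] ang 84.1
[[ 643.6   11.6]
 [ 628.3 -167.8]
 [ 535.2   21. ]
 [ 519.2 -158.5]]
180.0 -94.9
180.2 -95.1
108.8 -5.0
109.5 -4.9
[581.56631599 -73.44307209]
```

Slicer origin is (581.6,-73.4), yaw -95.0°; the screw rectangle is a clean 180 x 109 mm. The clip is at slicer x = -24, y ≈ +0.7, yaw -94.9°. The fork must shift about +4.7 mm along the slicer's +y and turn -0.7°; then I lower it.

Emit:
move_arm(plan=[4.7,-0.4,-6,0,0,-0.7,5,0,0,-14,0,0,0,5,0,0,-10,0,0,0,5,0,0,-4,0,0,0,5,0,0,0,0,0,0,5,0,0,0,0,0,0,5])

```text
time: 4.15
eef_pos: [0.5992, 0.0815, 0.0732]
tcp_rot: [0.738, 0.675, -0.0, -0.0]
contact_force: [-0.3, -0.2, -1.1]
opening: 0.168
finger_force: 80.0
```

```bash
python3 - <<'E'
from m import *
im,P,Q,s=meas(71)
E
```

```text
tcp [599.2  81.5  73.2] head -95.14 F [-0.3 -0.2 -1.1]
66 [219.  381.2] 94.5 ctr [109.2  -7.8] size [  6.  171.9] ang 0.7
82 [219.  381.2] 94.5 ctr [113.4  -9. ] size [  5.9 169.2] ang 0.7
71 [219.  381.2] 94.5 ctr [110.5  -8.2] size [  6. 171.] ang 0.7
66 [ 30.5 362.8] 45.0 ctr [144.6 389.6] size [10.8 90.9] ang 78.0
82 [ 30.5 362.8] 45.0 ctr [148.2 382.2] size [10.6 89.5] ang 78.0
71 [ 30.5 362.8] 45.0 ctr [145.7 387.3] size [10.7 90.4] ang 78.0
66 [275.8 162.3] 99.5 ctr [ 578.3 -123.4] size [25.1 27. ] ang 0.9
82 [275.8 162.3] 99.5 ctr [ 575.1 -122.8] size [24.8 26.5] ang 0.9
71 [275.8 162.3] 99.5 ctr [ 577.3 -123.2] size [25.  26.8] ang 0.9
66 [239.2 159.1] 85.0 ctr [585.3 -39.4] size [35.1 38.5] ang 85.1
82 [239.2 159.1] 85.0 ctr [582. -40.] size [34.5 37.9] ang 85.1
71 [239.2 159.1] 85.0 ctr [584.2 -39.6] size [34.9 38.3] ang 85.1
66 [213.1 155.4] 159.0 ctr [592.1  18.1] size [42.6 32.8] ang 85.6
82 [213.1 155.4] 159.0 ctr [588.7  16.6] size [41.9 32.3] ang 85.6
71 [213.1 155.4] 159.0 ctr [591.   17.7] size [42.4 32.6] ang 85.6
66 [314.4 162.8] 87.5 ctr [ 578.9 -209.5] size [ 8.1 88.1] ang 84.1
82 [314.4 162.8] 87.5 ctr [ 575.7 -207.5] size [ 8.  86.7] ang 84.1
71 [314.4 162.8] 87.5 ctr [ 577.9 -208.9] size [ 8.  87.6] ang 84.1
```

Emit:
move_arm(plan=[-0.8,0,-2,0,0,0,5,0,0,-0.7,0,0,0,5,-0.4,-5,0,0,0,0,5,-0.4,-5,0,0,0,0,5,-0.4,-5,0,0,0,0,5,-0.4,-5,0,0,0,0,5,-0.3,-3,0,0,0,0,5,0,0,0,0,0,0,5])

```text
time: 5.0
eef_pos: [0.5965, 0.0579, 0.0707]
tcp_rot: [0.738, 0.674, 0.0, 0.0]
contact_force: [0.3, 0.5, -0.8]
opening: 0.171
finger_force: 80.0
```

```bash
python3 - <<'E'
from m import *
im,P,Q,s=meas(68)
a=cv2.resize(im[135:190,190:300],(800,400),interpolation=cv2.INTER_CUBIC)
ic,_,_,_=shot("scene")
b=cv2.resize(ic[170:265,200:340],(800,543),interpolation=cv2.INTER_CUBIC)[143:343]
cv2.imwrite("pics/t3.png",np.vstack([a,b])[:,:,::-1])
E
```

```text
tcp [596.5  57.9  70.7] head -95.19 F [ 0.3  0.5 -0.8]
66 [219.  381.2] 113.5 ctr [109.2  -7.8] size [  6.  171.9] ang 0.7
82 [219.  381.2] 113.5 ctr [113.4  -9. ] size [  5.9 169.2] ang 0.7
68 [219.  381.2] 113.5 ctr [109.7  -8. ] size [  6.  171.5] ang 0.7
66 [ 49.1 341.2] 65.5 ctr [188.7 351.7] size [  7.9 186.8] ang 71.6
82 [ 49.1 341.2] 65.5 ctr [191.7 344.9] size [  7.8 183.9] ang 71.6
68 [ 49.1 341.2] 65.5 ctr [189.1 350.9] size [  7.9 186.4] ang 71.6
66 [275.8 162.3] 99.5 ctr [ 578.3 -123.4] size [25.1 27. ] ang 0.9
82 [275.8 162.3] 99.5 ctr [ 575.1 -122.8] size [24.8 26.5] ang 0.9
68 [275.8 162.3] 99.5 ctr [ 577.9 -123.4] size [25.1 26.9] ang 0.9
66 [231.1 158. ] 240.5 ctr [587.  -19.8] size [74.4 38.5] ang 85.1
82 [231.1 158. ] 240.5 ctr [583.7 -20.8] size [73.2 37.9] ang 85.1
68 [231.1 158. ] 240.5 ctr [586.6 -19.9] size [74.2 38.4] ang 85.1
66 [314.4 162.8] 87.5 ctr [ 578.9 -209.5] size [ 8.1 88.1] ang 84.1
82 [314.4 162.8] 87.5 ctr [ 575.7 -207.5] size [ 8.  86.7] ang 84.1
68 [314.4 162.8] 87.5 ctr [ 578.5 -209.3] size [ 8.1 87.9] ang 84.1
```

View pics/t3.png

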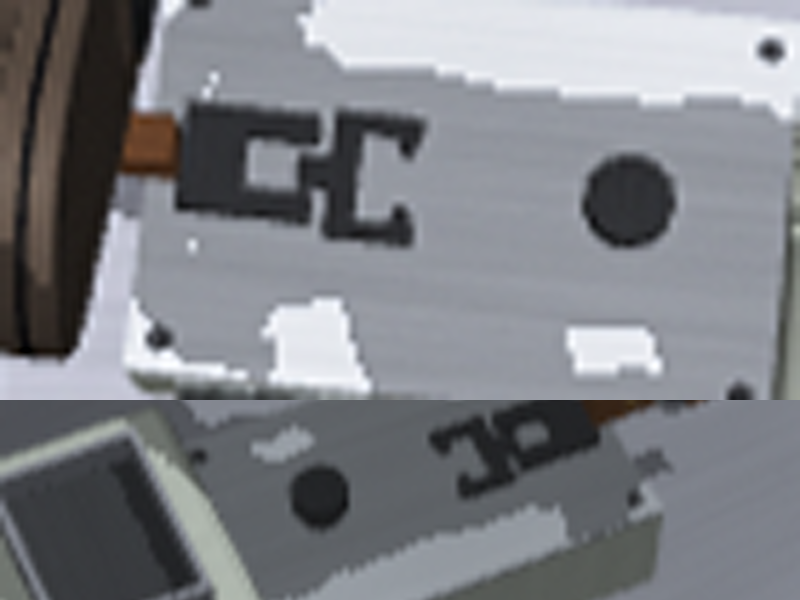

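The picture shows the prongs straddling the tang (313,170) evenly, with the ends about 2 mm short of the clip's back face; the scene camera agrees. I lower 1 mm more and push in small steps.

Emit:
move_arm(plan=[0,0,-0.6,0,0,0,5,0,0,-0.4,0,0,0,5,-0.3,-3,0,0,0,0,5,-0.3,-3,0,0,0,0,5,-0.3,-3,0,0,0,0,5,0,0,0,0,0,0,5])

```text
time: 5.7
eef_pos: [0.5956, 0.049, 0.0696]
tcp_rot: [0.738, 0.674, -0.0, 0.0]
contact_force: [-0.5, 0.6, -1.1]
opening: 0.165
finger_force: 80.0
```

Emit:
move_arm(plan=[-0.4,-4.5,0,0,0,0,5,-0.4,-4.5,0,0,0,0,5,-0.4,-4.5,0,0,0,0,5,-0.4,-4.5,0,0,0,0,5,-0.4,-4.5,0,0,0,0,5,-0.4,-4.5,0,0,0,0,5,-0.4,-4.5,0,0,0,0,5,-0.4,-4.5,0,0,0,0,5,-0.4,-4.5,0,0,0,0,5,-0.4,-4.5,0,0,0,0,5,-0.2,-2,0,0,0,0,5,0,0,0,0,0,0,5])

```text
time: 6.9
eef_pos: [0.5914, 0.0021, 0.0696]
tcp_rot: [0.738, 0.675, -0.0, 0.0]
contact_force: [-0.2, -0.0, -1.5]
opening: 0.169
finger_force: 80.0
```

```bash
python3 - <<'E'
from m import *
im,P,Q,s=meas(68)
a=cv2.resize(im[135:190,190:300],(800,400),interpolation=cv2.INTER_CUBIC)
ic,_,_,_=shot("scene")
b=cv2.resize(ic[170:265,200:340],(800,543),interpolation=cv2.INTER_CUBIC)[143:343]
cv2.imwrite("pics/t4.png",np.vstack([a,b])[:,:,::-1])
E
```

```text
tcp [591.4   2.1  69.6] head -95.17 F [-0.2 -0.  -1.5]
66 [218.9 381.4] 184.5 ctr [109.2  -7.8] size [  6.  171.9] ang 0.7
82 [218.9 381.4] 184.5 ctr [113.4  -9. ] size [  5.9 169.2] ang 0.7
68 [218.9 381.4] 184.5 ctr [109.7  -8. ] size [  6.  171.5] ang 0.7
66 [ 80.  325.7] 89.5 ctr [221.9 289.7] size [  7.1 259.3] ang 69.2
82 [ 80.  325.7] 89.5 ctr [224.3 283.9] size [  7.  255.3] ang 69.2
68 [ 80.  325.7] 89.5 ctr [222.2 289. ] size [  7.  258.8] ang 69.2
66 [275.8 162.3] 99.5 ctr [ 578.5 -122.8] size [25.5 26.3] ang 26.8
82 [275.8 162.3] 99.5 ctr [ 575.4 -122.1] size [25.1 25.9] ang 26.8
68 [275.8 162.3] 99.5 ctr [ 578.1 -122.7] size [25.4 26.2] ang 26.8
66 [256.  160.7] 329.0 ctr [581.5 -74.3] size [69.3 38.6] ang 86.8
82 [256.  160.7] 329.0 ctr [578.3 -74.5] size [68.2 38. ] ang 86.8
68 [256.  160.7] 329.0 ctr [581.1 -74.4] size [69.1 38.6] ang 86.8
66 [316.9 165.5] 283.5 ctr [ 577.7 -217. ] size [89.2 31.3] ang 0.8
82 [316.9 165.5] 283.5 ctr [ 574.5 -214.9] size [87.8 30.8] ang 0.8
68 [316.9 165.5] 283.5 ctr [ 577.3 -216.7] size [89.  31.3] ang 0.8
```

View pics/t4.png

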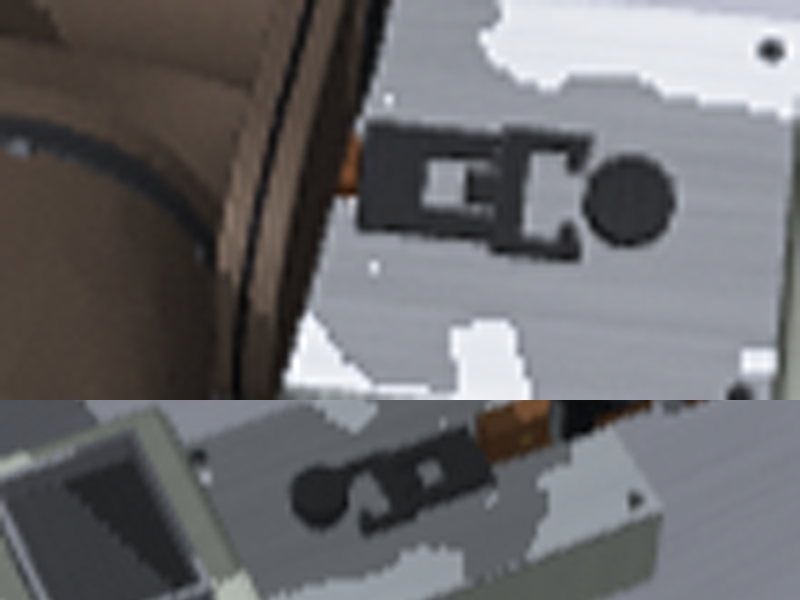

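The clip front and pin head are about 8 mm apart, and the clip lies squarely on the prongs (axis 0.0 mm off the slicer's centre line). About 11 mm remain to lip contact and 23 mm to home.

Emit:
move_arm(plan=[-0.25,-3,0,0,0,0,5,-0.25,-3,0,0,0,0,5,-0.2,-2,0,0,0,0,5,-0.1,-1,0,0,0,0,5,0,0,0,0,0,0,5])

```text
time: 7.5
eef_pos: [0.5906, -0.0067, 0.0696]
tcp_rot: [0.738, 0.675, -0.0, 0.0]
contact_force: [0.0, -0.5, -0.3]
opening: 0.171
finger_force: 80.0
```

Emit:
move_arm(plan=[-0.1,-1,0,0,0,0,5,-0.1,-1,0,0,0,0,5,0,0,0,0,0,0,5])

```text
time: 7.8
eef_pos: [0.5902, -0.0083, 0.0696]
tcp_rot: [0.738, 0.675, -0.0, -0.0]
contact_force: [-0.4, 1.4, -0.9]
opening: 0.167
finger_force: 80.1
```

Emit:
move_arm(plan=[-0.1,-1,0,0,0,0,5,-0.1,-1,0,0,0,0,5,0,0,0,0,0,0,5])

```text
time: 8.1
eef_pos: [0.5899, -0.0096, 0.0696]
tcp_rot: [0.738, 0.674, 0.0, -0.001]
contact_force: [-0.7, 4.7, -0.0]
opening: 0.166
finger_force: 80.2
```

Emit:
move_arm(plan=[-0.1,-1,0,0,0,0,5,-0.1,-1,0,0,0,0,5,0,0,0,0,0,0,5])

```text
time: 8.4
eef_pos: [0.5897, -0.0104, 0.0697]
tcp_rot: [0.739, 0.674, 0.001, -0.002]
contact_force: [-2.3, 8.3, 1.4]
opening: 0.164
finger_force: 80.3
```

Emit:
move_arm(plan=[-0.1,-1,0,0,0,0,5,0,0,0,0,0,0,5])

```text
time: 8.6
eef_pos: [0.5897, -0.0109, 0.0698]
tcp_rot: [0.739, 0.674, 0.002, -0.002]
contact_force: [-0.3, 8.7, 0.5]
opening: 0.17
finger_force: 80.3
```

Emit:
move_arm(plan=[-0.1,-1,0,0,0,0,5,0,0,0,0,0,0,5])

```text
time: 8.8
eef_pos: [0.5896, -0.0118, 0.0698]
tcp_rot: [0.739, 0.674, 0.002, -0.002]
contact_force: [-0.3, 8.8, 0.0]
opening: 0.164
finger_force: 80.3
```

Emit:
move_arm(plan=[-0.1,-1,0,0,0,0,5,0,0,0,0,0,0,5])

```text
time: 9.0
eef_pos: [0.5896, -0.0122, 0.0698]
tcp_rot: [0.739, 0.674, 0.002, -0.003]
contact_force: [-0.7, 11.3, 2.0]
opening: 0.166
finger_force: 80.4
```

Emit:
move_arm(plan=[-0.1,-1,0,0,0,0,5,0,0,0,0,0,0,5])

```text
time: 9.2
eef_pos: [0.5895, -0.0134, 0.0698]
tcp_rot: [0.739, 0.674, 0.002, -0.002]
contact_force: [-0.4, 9.4, 1.1]
opening: 0.166
finger_force: 80.4
```

Emit:
move_arm(plan=[-0.1,-1,0,0,0,0,5,0,0,0,0,0,0,5])

```text
time: 9.4
eef_pos: [0.5894, -0.0142, 0.0699]
tcp_rot: [0.739, 0.674, 0.002, -0.002]
contact_force: [-1.0, 10.6, 1.6]
opening: 0.166
finger_force: 80.4
```

Emit:
move_arm(plan=[-0.1,-1,0,0,0,0,5,0,0,0,0,0,0,5])

```text
time: 9.6
eef_pos: [0.5891, -0.0162, 0.0697]
tcp_rot: [0.738, 0.674, 0.001, -0.002]
contact_force: [-1.3, 7.5, 0.2]
opening: 0.164
finger_force: 80.4
```

Emit:
move_arm(plan=[-0.1,-1,0,0,0,0,5,0,0,0,0,0,0,5])

```text
time: 9.8
eef_pos: [0.5889, -0.018, 0.0696]
tcp_rot: [0.738, 0.674, 0.001, -0.001]
contact_force: [-0.5, 5.2, 0.6]
opening: 0.166
finger_force: 80.3
```

Emit:
move_arm(plan=[-0.1,-1,0,0,0,0,5,0,0,0,0,0,0,5])

```text
time: 10.0
eef_pos: [0.5889, -0.0204, 0.0695]
tcp_rot: [0.738, 0.675, -0.0, -0.0]
contact_force: [0.0, 1.6, -0.5]
opening: 0.169
finger_force: 80.0
```

The lips have passed the groove; I go on to the hard stop.

Emit:
move_arm(plan=[-0.1,-1,0,0,0,0,5,0,0,0,0,0,0,5])

```text
time: 10.2
eef_pos: [0.5891, -0.0206, 0.0696]
tcp_rot: [0.738, 0.674, 0.001, -0.001]
contact_force: [-0.7, 5.7, -0.5]
opening: 0.163
finger_force: 80.1
```

Emit:
move_arm(plan=[-0.1,-1,0,0,0,0,5,0,0,0,0,0,0,5])

```text
time: 10.4
eef_pos: [0.5891, -0.0206, 0.0698]
tcp_rot: [0.739, 0.674, 0.001, -0.001]
contact_force: [-0.1, 9.2, 1.0]
opening: 0.166
finger_force: 80.3
```

Emit:
move_arm(plan=[-0.1,-1,0,0,0,0,5,0,0,0,0,0,0,5])

```text
time: 10.6
eef_pos: [0.5891, -0.0207, 0.0699]
tcp_rot: [0.739, 0.674, 0.002, -0.002]
contact_force: [-0.5, 12.0, 0.5]
opening: 0.167
finger_force: 80.3
```

Hard stop: TCP stays at y = -20.6 while the force climbs to 12 N. I retreat straight back and look.

Emit:
move_arm(plan=[-0.1,-1,0,0,0,0,5,0,0,0,0,0,0,5,0.3,3,0,0,0,0,5,0.4,4,0,0,0,0,5,0.5,6,0,0,0,0,5,0.9,10,0,0,0,0,5,0.9,10,0,0,0,0,5,0.9,10,0,0,0,0,5,0,0,15,0,0,0,5,0,0,20,0,0,0,5,0,0,0,0,0,0,5])

```text
time: 11.7
eef_pos: [0.5955, 0.0183, 0.1089]
tcp_rot: [0.738, 0.675, 0.002, 0.003]
contact_force: [0.4, -0.6, -1.3]
opening: 0.168
finger_force: 80.0
```

```bash
python3 - <<'E'
from m import *
im,P,Q,s=meas(106)
a=cv2.resize(im[135:190,190:300],(800,400),interpolation=cv2.INTER_CUBIC)
ic,_,_,_=shot("scene")
b=cv2.resize(ic[170:265,200:340],(800,543),interpolation=cv2.INTER_CUBIC)[143:343]
cv2.imwrite("pics/t5.png",np.vstack([a,b])[:,:,::-1])
E
```

```text
tcp [595.5  18.3 108.9] head -95.11 F [ 0.4 -0.6 -1.3]
66 [219.  381.3] 132.5 ctr [109.2  -7.8] size [  6.  171.9] ang 0.7
82 [219.  381.3] 132.5 ctr [113.4  -9. ] size [  5.9 169.2] ang 0.7
106 [219.  381.3] 132.5 ctr [119.7 -10.7] size [  5.7 165.2] ang 0.7
66 [273.  163.1] 203.0 ctr [ 575.9 -116.7] size [38.8 40.4] ang 0.9
82 [273.  163.1] 203.0 ctr [ 572.8 -116.2] size [38.2 39.8] ang 0.9
106 [273.  163.1] 203.0 ctr [ 568.2 -115.3] size [37.3 38.9] ang 0.9
66 [240.6 154.2] 166.5 ctr [596.4 -42.6] size [43.  34.3] ang 85.6
82 [240.6 154.2] 166.5 ctr [593.  -43.2] size [42.3 33.8] ang 85.6
106 [240.6 154.2] 166.5 ctr [587.9 -44.1] size [41.3 33. ] ang 85.6
66 [318.4 166.8] 394.0 ctr [ 576.3 -224.5] size [38.3 89.6] ang 85.1
82 [318.4 166.8] 394.0 ctr [ 573.2 -222.3] size [37.7 88.2] ang 85.1
106 [318.4 166.8] 394.0 ctr [ 568.5 -218.9] size [36.8 86.1] ang 85.1
```

View pics/t5.png

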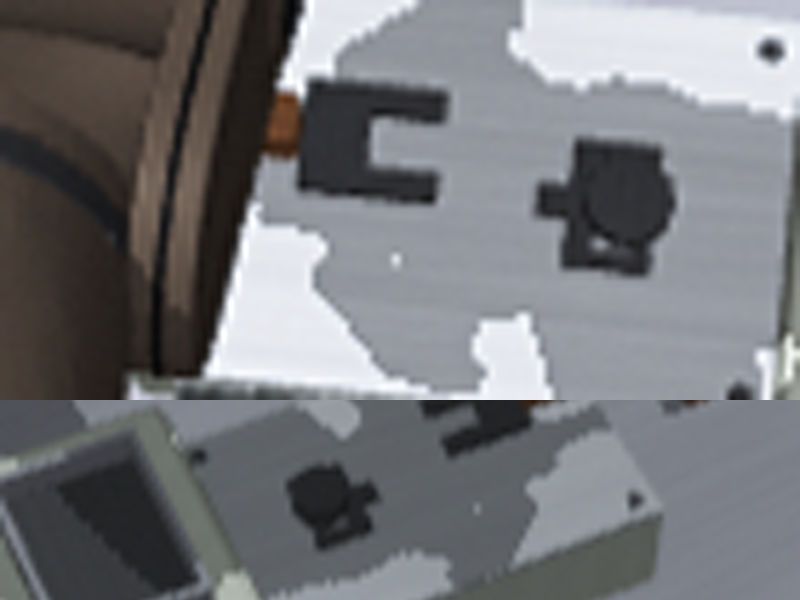

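The clip now sits under the pin head, with its tang pointing back (538,200) from the head (629,200) and its arms around the groove. With the hard stop felt, it is home. The fork goes back to its old place.

Emit:
move_arm(plan=[-15.4,27,0,0,0,3.1,5,-15.4,27,0,0,0,3.1,5,-15.4,27,0,0,0,3.1,5,-15.4,27,0,0,0,3.1,5,-15.4,27,0,0,0,3.1,5,-15.4,27,0,0,0,3.1,5,-15.4,27,0,0,0,3.1,5,-15.4,27,0,0,0,3.1,5,-15.4,27,0,0,0,3.1,5,0,0,-30,0,0,0,5,0,0,-30,0,0,0,5,0,0,0,0,0,0,5])

```text
time: 13.0
eef_pos: [0.4495, 0.2601, 0.0396]
tcp_rot: [0.554, 0.833, -0.005, -0.003]
contact_force: [-0.1, 0.1, -1.6]
opening: 0.164
finger_force: 80.0
```

Emit:
move_arm(plan=[0,0,-20,0,0,0,5,0,0,-10,0,0,0,5,0,0,-4,0,0,0,5,0,0,-2,0,0,0,5,0,0,0,0,0,0,5])

```text
time: 13.5
eef_pos: [0.4548, 0.2616, 0.0096]
tcp_rot: [0.554, 0.833, 0.001, 0.0]
contact_force: [-0.1, 0.1, -0.8]
opening: 0.167
finger_force: 80.1
```

Emit:
move_arm(plan=[0,0,-0.5,0,0,0,5,0,0,-0.5,0,0,0,5,0,0,0,0,0,0,5])

```text
time: 13.8
eef_pos: [0.4551, 0.2618, 0.0093]
tcp_rot: [0.554, 0.833, 0.001, 0.001]
contact_force: [-2.4, -0.5, 5.8]
opening: 0.167
finger_force: 81.1
```

Emit:
move_arm(plan=[0,0,0,0,0,0,25,0,0,0,0,0,0,45,0,0,0,0,0,0,45,0,0,0,0,0,0,45,0,0,10,0,0,0,45,0,0,30,0,0,0,45,0,0,50,0,0,0,45,0,0,50,0,0,0,45,-10,40,10,0,0,0,45,-10,40,0,0,0,0,45,0,0,0,0,0,0,45,0,0,0,0,0,0,45])

```text
time: 15.0
eef_pos: [0.4337, 0.342, 0.1581]
tcp_rot: [0.553, 0.833, 0.0, 0.0]
contact_force: [0.8, -0.1, 0.3]
opening: 0.528
finger_force: 0.0
```

```bash
python3 - <<'E'
from h import *
im,_,_,s=shot("top");ic,_,_,_=shot("scene");print(s["time"],s["eef_pos"],s["contact_force"])
a=np.vstack([im[90:270,60:460],ic[120:300,60:460]])
cv2.imwrite("pics/end.png",cv2.resize(a,(660,594),interpolation=cv2.INTER_CUBIC)[:,:,::-1])
E
```

```text
15.0 [0.43368867 0.34204862 0.15808419] [ 0.75059536 -0.11109958  0.26720361]
```

View pics/end.png

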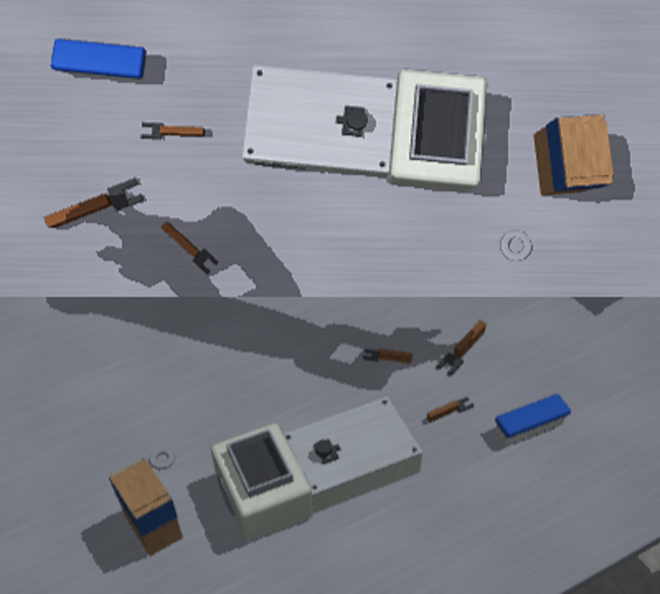

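The fork lies flat on the bench at (95,203), off the slicer. The clip is home on the pin (355,121), and the carton, brush and washer are where they were.

```bash
python3 -c "
from plant import order;print(order.sign_off())"
```

```text
the job is handed in; nothing more can be done
None
```

The clip is snapped fully home on the drive pin, with push readings no higher than 12 N (the last 1 mm nudge had no reading of its own); the fork tool lies flat on the bench, the carton, brush and washer are where they were, and the job was handed in at 15 s.

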